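# Serve a walnut from the nut carousel

### The arm

A 6-joint arm with a two-finger parallel gripper is mounted at the origin on the work surface. World frame = base frame: x ahead of the robot, y to its left, z up, the work surface at z = 0. Lengths are in m, angles in degrees, forces in N, time in s.
With the tool pointing down it reaches from about 0.375 to 0.9 m from the base axis. Payload 3.1 kg.
Tool frame: the origin (TCP) lies at the very end of the fingers, on their centre line; the grasp point (between the pads) lies 19 mm behind it; z points along the fingers, y is the line along which they close (so a half turn about z gives the same grasp; the last joint's range is limited). The gripper opens to 87 mm and grips with 3 to 60 N. Pads are 19 mm wide; open, the fingers measure 117 mm over their backs; the gripper's body (75 mm by 190 mm) begins 51 mm behind the grasp point.
Start: joints at [-76.404, 30.224, 82.088, -0, 67.689, -10.227], TCP at [0.252, -0.572, 0.223] pointing down, gripper open.
Joint ranges: [-176.69, 176.69], [-43.24, 126.21], [12.49, 139.97], [-82, 262], [0, 151.66], [-163.58, 163.58]. Speed limits (degrees/s): [159.86, 159.86, 180, 180, 180, 180].

### API

Orientations are given as a 3x3 rotation matrix whose columns are the frame's x, y, z axes.
In Python, from rig import bot, imaging gives the robot as it stands.
- The arm moves only by the tool drive_tool, never from a script. Its argument "deltas" is text: rows parted by semicolons, each of 5 numbers parted by spaces: the finger opening in mm, from 0 to 87, then the shift along the world's x, y, z in mm, then the turn about the world's z in rad. In form: jaw dx dy dz twist; .... A call has 1 to 12 rows; each row is the pose to reach, as a shift and turn from the pose commanded when the call began; what a row does not reach only later rows make up. A row lasts 1/10 s, in which the tool goes at most 50 mm and 8.59 degrees, less where a joint would pass 70% of its speed; a pose out of reach is approached as far as the arm can. A call with a gripper value outside its range is refused whole. The fingers move at their own pace and stop on an object; the grip force is fixed at half the most. Time passes only in rows, so rows that repeat a pose let the fingers close. It gives the time, the measured TCP pose, the force, the opening and the grip force at its end, in the units of the state.
- bot.read_state(): the state, without advancing time (a new reading comes with each control period).
- imaging.capture(name): name is "scene" or "top" or "wrist"; returns the picture (384x512x3 uint8, red, green, blue); there is no depth.
- imaging.camera_model(name): a dict with "fx", "fy", "cx", "cy" (pixels), "T" (4x4, takes a point from camera to world coordinates). Camera axes: x right, y down, z forward; pixel columns grow to the right and rows downward; lengths in m; the calibration is good to about 2 mm. The wrist camera is an equidistant fisheye: a pixel r from the principal point sees the ray r / f radians off the axis. A picture is of the moment at which its call begins: read the wrist's pose just before it. camera_model takes no time and is no camera call; for the wrist camera it gives the pose at the moment of the call.
- bot.hand_in(): hands the job in; it is judged then, once.
The state is a dict: "time_s": time; "joint_positions": joint angles; "qvel": joint speeds; "tau": joint torques, N m; "position": TCP position; "tcp_rot": TCP orientation; "force": force on the tool from outside, world axes, zero at the start; "moment": the same for the moment, N m; "opening": opening from 0.0 (shut) to 1.0 (fully open); "grasp_force": force on a finger pad.
Only numpy, scipy, OpenCV 4.12 (cv2) and the standard library are available. Lean on these libraries where they do the work, as an engineer would, in place of code of your own. Each camera call takes 0.05 s, during which the arm holds its last target. There are 200 camera calls.

### The job

Serve the walnut: turn the carousel by its centre knob until the walnut's compartment faces the spout, and only then tip the carousel by its bar handle so that the walnut rolls down the spout into the blue bowl. Then lower the carousel until it rests level again, and let go.

Things in the scene. Friction and masses are not known exactly. Their poses are not given: they have to be found in the camera images.
- walnut: Tan-brown walnut, a ball 32 mm across with a dark seam; origin at its centre, 167 mm above the worktop. It lies at the hub end of one of the carousel's compartments, 66 mm from the carousel's axis, at the start about 22 or 67 degrees left or right of the spout. Other compartments hold foil-wrapped chocolates of the same size: red, blue, green, purple, silver.
- carousel (a joint): Angle of the white carousel, rad, 0 at the start, growing counterclockwise from above, limits +-3.1; light friction (0.05 N m), stays where left. 228 mm across, eight open-topped radial compartments 45 degrees apart, 37 mm wide, floors rising outward by 8 degrees, so nothing rolls out below that tipping angle. Around it a fixed wooden rim, 244 mm across, 180 mm high, open at the spout.
- knob (a point): Grip point of the brass bar knob, on the carousel's axis (so the carousel's centre), 210 mm above the worktop. Bar 70 mm long, 14 mm thick, 40 mm tall, its top 17 mm above this point; x along the bar, y across its thickness, z up. At the start the bar points at the spout. Pinch and turn it to turn the carousel. Compartment walls and rim end 30 mm below this point.
- handle (a point): Middle of the brass tipping bar, 200 mm from the carousel's axis opposite the spout, 178 mm above the worktop when level. Round bar 12 mm thick, 100 mm long, along this point's y; x points away from the spout, z up. Lift it (3 N) to tip: it moves on an arc about a level hinge parallel to it, 260 mm towards the spout and 48 mm below it. The bar may turn between the fingers.
- tipper (a joint): Tipping angle, rad: 0 level (on its stop), 0.45 the upper stop. The ball rolls out well at 0.3 to 0.4 (handle about 75 to 95 mm up). Sinks back level by its own weight.
- spout (a point): Middle of the brass spout's lip, on its floor, 197 mm from the carousel's axis, 150 mm above the worktop when level; x points from the lip back to the carousel's axis. It does not turn with the carousel, and dips when that is tipped. Its mouth at the rim is about 80 mm wide, so a compartment may be up to 10 degrees off.
- bowl: Loose blue ceramic bowl, 140 mm across the rim, 55 mm tall, already in the right place below the spout's lip; origin at the centre of its underside.
Things that resemble listed ones, but are neither listed nor needed, are in the scene too. Of the things shaped like the walnut, the tan one is meant.

How it is judged (in metres and radians):
On the way, in this order (a step that is already met when the one before it is completed fails the run):
1. the carousel is level and the walnut's compartment faces the spout (within about 10 degrees) (y of walnut in the frame of spout between -0.016 and 0.016 m and x of walnut in the frame of spout between 0.09 and 0.16 m and value of joint tipper below 0.08 rad), for 0.2 s.
2. the carousel is tipped by more than 0.12 rad (value of joint tipper above 0.12 rad), for 0.05 s.
At the end, for the whole second after the job is handed in: The walnut lies in the bowl (centre within 58 mm of the bowl's axis, lower than 55 mm), about at rest (slower than 0.08 m/s); the bowl stands upright on the worktop (within 0.15 rad); the carousel is back level (tipping angle below 0.06 rad) (horizontal distance between walnut and bowl below 0.058 m and height (world z) of walnut below 0.055 m and linear speed of walnut below 0.08 m/s and angle between bowl's own z axis and vertical below 0.15 rad and height (world z) of bowl below 0.01 m and value of joint tipper below 0.06 rad); the robot touches nothing.
It fails at once if the carousel is tipped (over 0.13 rad) while the walnut's compartment does not face the spout (value of joint tipper above 0.13 rad and height (world z) of walnut above 0.12 m and (x of walnut in the frame of spout above 0.165 m or (x of walnut in the frame of spout above 0.105 m and (y of walnut in the frame of spout above 0.024 m or y of walnut in the frame of spout below -0.024 m)))).
It also fails if it takes over 45 s, if anything falls off the work surface, if the arm or the gripper's body presses on something with over 40 N, if the wrist force passes 120 N, or if a joint passes its speed limit or range.

## Working session

There is one attempt and no reset: what is moved stays moved. The work goes in short steps, Python scripts to look and compute and a tool call to move; the robot and the scene stay as the last step left them, time stands still between calls to the robot, and variables do not carry over. Pictures are saved under pics/ and viewed, at most 10 in all, crops included, and the job is handed in when it is done.

Besides the shell and the picture viewer there is one more tool, called as name(argument=value, ...), one argument or row to a line, values as JSON. drive_tool: Moves the arm, as the interface text tells. Its arguments: {"type":"object","properties":{"deltas":{"type":"string"}},"required":["deltas"]}

```bash
mkdir -p pics
python3 - <<'E'
from rig import bot, imaging
import cv2, numpy as np
for n in ["top","scene"]:
    im=imaging.capture(n); cv2.imwrite(f"pics/{n}0.png",im[:,:,::-1])
    m=imaging.camera_model(n); print(n,m["fx"],m["cx"],m["cy"],np.round(m["T"],3).tolist())
s=bot.read_state(); print(s["time_s"],s["position"],np.round(s["tcp_rot"],3).tolist())
E
```

```text
top 494.6424439212304 256.9817926249621 193.44400856105116 [[0.01, -0.992, 0.122, 0.396], [-1.0, -0.008, 0.013, 0.003], [-0.012, -0.122, -0.992, 1.163], [0.0, 0.0, 0.0, 1.0]]
scene 388.95424709611603 254.53446612547592 191.9001814457167 [[0.566, 0.576, -0.589, 1.032], [0.824, -0.376, 0.424, -0.35], [0.022, -0.726, -0.688, 0.752], [0.0, 0.0, 0.0, 1.0]]
0.1 [ 0.25233186 -0.57108398  0.22166844] [[0.915, 0.404, -0.0], [0.404, -0.915, 0.002], [0.0, -0.002, -1.0]]
```

View pics/top0.png

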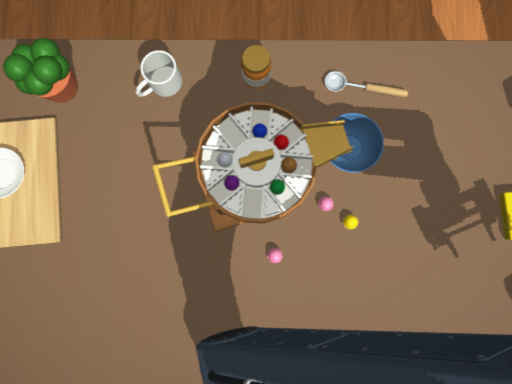

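View pics/scene0.png

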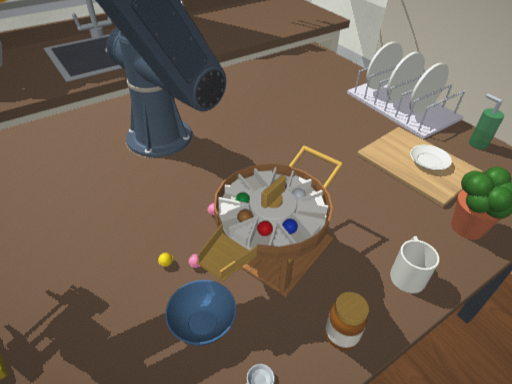

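The top view shows the knob near (257,160), the walnut at (289,165), the spout lip near (350,140), and the handle bar from (155,167) to (169,215). The walnut is about 22° clockwise of the spout.

```bash
cat > h.py <<'E'
from rig import bot, imaging
import cv2, numpy as np
def cast(n,uv,z):
    m=imaging.camera_model(n);T=m["T"]
    d=T[:3,:3]@np.array([(uv[0]-m["cx"])/m["fx"],(uv[1]-m["cy"])/m["fy"],1]);o=T[:3,3]
    return (o+d*(z-o[2])/d[2])[:2]
def blobs(mask,mn=20):
    n,l,st,c=cv2.connectedComponentsWithStats(mask.astype(np.uint8))
    return [(l==i,c[i],st[i]) for i in range(1,n) if st[i,4]>=mn]
E
python3 - <<'E'
from h import *
im=cv2.imread("pics/top0.png"); hsv=cv2.cvtColor(im,cv2.COLOR_BGR2HSV)
m=cv2.inRange(hsv,(14,130,110),(35,255,255))
for k,c,s in blobs(m>0,15):
    r=cv2.minAreaRect(cv2.findNonZero(k.astype(np.uint8))); print(np.round(c),s,np.round(r[0],1),np.round(r[1],1),round(r[2],1))
w=cv2.inRange(hsv,(0,0,130),(180,60,255))
for k,c,s in blobs(w>0,1500): print("white",c,s)
b=cv2.resize(im[85:235,140:390],None,fx=3.2,fy=3.2,interpolation=cv2.INTER_CUBIC); cv2.imwrite("pics/crop.png",b)
for p in [(289,165)]: print(hsv[p[1]-5:p[1]+6:5,p[0]-5:p[0]+6:5].tolist())
E
```

```text
[10.  6.] [ 9  1  4 11 16] [10.4  6.1] [ 2.5 10.2] 9.5
[103.   5.] [99  0  8 11 34] [103.4   5. ] [7.3 9.3] 15.9
[121.  18.] [106   0  30  39 333] [119.7  19.2] [38.6 26.8] 82.6
[138.   8.] [131   0  18  17  93] [139.5   8. ] [16. 17.] 90.0
[162.   3.] [152   0  20   8  49] [161.5   3.5] [19.  7.] -0.0
[196.   4.] [187   0  17   9  39] [194.8   3.7] [ 6.5 16.2] 76.0
[211.  12.] [206   0  12  22  62] [209.8  11.2] [20.6 10.8] 72.6
[246.   3.] [243   0   6   9  20] [245.9   3.7] [8.1 4.8] 82.9
[258.  11.] [247   1  23  20 105] [260.2  11.1] [14.5 25. ] 49.8
[292.   4.] [284   0  18  10  52] [292.5   4.4] [15.3  8.4] 29.7
[325.   3.] [323   0   5   7  16] [325.   3.] [2.7 7.2] 26.6
[357.   8.] [350   0  14  20  89] [356.5   9.5] [19. 13.] 90.0
[371.   1.] [368   0   9   4  15] [372.    1.5] [3. 8.] 90.0
[417.   5.] [413   0  10  10  31] [416.6   4.7] [9.4 6.7] 51.3
[427.   6.] [426   1   5  11  17] [428.    5.9] [9.9 3.9] 76.0
[508.   3.] [505   0   7   8  24] [508.2   3.1] [6.9 5.9] 78.7
[58.  4.] [53  2 12  6 20] [59.  4.] [11.4  3.8] 18.4
[375.  10.] [366   3  18  16 103] [374.5  10.
[... 3845 characters left out ...]
5  30  35 748] [256.7  61.9] [34.9 28. ] 78.7
[258. 168.] [ 152  102  200  129 3561] [253. 163.] [119.8 197.2] 74.1
[256. 156.] [240 150  33  15 236] [255.5 155.4] [ 8.8 34.1] 73.1
[290. 163.] [286 159  10   9  71] [290.5 163. ] [8. 9.] 90.0
[258. 165.] [249 161  17   9  90] [257.7 165.9] [ 6.6 16.8] 74.1
[509. 211.] [504 191   8  50 256] [507.5 215.5] [49.  7.] 90.0
[350. 222.] [343 214  16  16 195] [350.5 221.5] [15. 15.] 90.0
white [159.21373556  74.58151476] [ 135   50   48   47 1558]
white [255.06156644 164.26380049] [ 200  107  113  112 7699]
[[[16, 161, 95], [15, 168, 120], [14, 115, 113]], [[15, 167, 98], [15, 155, 117], [16, 166, 117]], [[14, 157, 81], [16, 168, 91], [15, 83, 105]]]
```

View pics/crop.png

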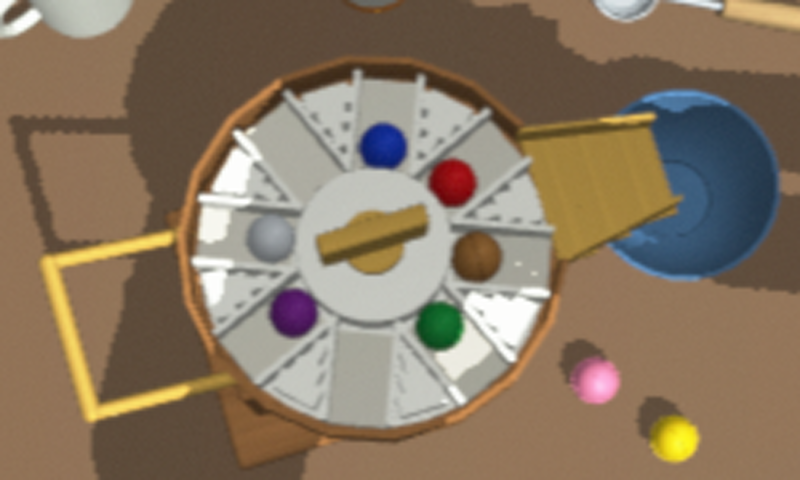

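Run:
```python
from h import *
g=lambda x,y:((x+.5)/3.2+140-.5,(y+.5)/3.2+85-.5)
knob=cast("top",g(373,233),.227); rim=cast("top",g(372,248.5),.178); w=cast("top",g(477,257),.167)
h1,h2=cast("top",g(47,262),.178),cast("top",g(92,415),.178);h=(h1+h2)/2
s=cast("top",g(667,163),.155)
ke=cast("top",g(318,249),.227)-cast("top",g(428,216),.227)
a=lambda v:np.degrees(np.arctan2(v[1],v[0]))
print("knob",knob,"rim",rim,"w",w,"h",h,"s",s,np.linalg.norm(h1-h2))
c=(knob+rim)/2
print("ang spout",a(s-c),"opp handle",a(c-h),"s-h",a(s-h),"bar perp",a(h2-h1)-90,"knobbar",a(ke)+180,"walnut",a(w-c))
print([np.linalg.norm(v-c) for v in (s,h,w)])
```

```text
knob [0.58129716 0.01828047] rim [0.58102459 0.01959041] w [ 0.57806718 -0.04727954] h [0.52246479 0.20940001] s [ 0.64311675 -0.17109784] 0.10181810728281158
ang spout -71.9426610036969 opp handle -72.87210104342364 s-h -72.40671258225174 bar perp -251.9167379549224 knobbar 287.38177249506134 walnut -92.67503241782245
[np.float64(0.199877905146408), np.float64(0.1993037451318487), np.float64(0.06628721400256554)]
```

drive_tool(
  deltas="87 329 590 80 1.461;87 329 590 80 1.461;87 329 590 80 1.461;87 329 590 80 1.461;87 329 590 80 1.461;87 329 590 80 1.461;87 329 590 80 1.461;87 329 590 80 1.461;87 329 590 80 1.461;87 329 590 80 1.461;87 329 590 80 1.461;87 329 590 80 1.461",
)

```text
time_s: 1.3
position: [0.5431, -0.0493, 0.2931]
tcp_rot: [[-0.301, 0.953, -0.001], [0.953, 0.301, 0.0], [0.0, -0.001, -1.0]]
force: [0.2, -1.0, 0.1]
opening: 0.998
grasp_force: 0.0
```

drive_tool(
  deltas="87 0 0 0 0;87 0 0 0 0;87 0 0 0 0",
)

```text
time_s: 1.6
position: [0.5418, -0.052, 0.2925]
tcp_rot: [[-0.301, 0.954, -0.002], [0.954, 0.301, -0.0], [0.0, -0.002, -1.0]]
force: [-0.5, -0.6, 0.1]
opening: 0.999
grasp_force: 0.0
```

drive_tool(
  deltas="87 39 71 0 0;87 39 71 0 0;87 39 71 0 0;87 39 71 0 0;87 39 71 0 0",
)

```text
time_s: 2.1
position: [0.5808, 0.0179, 0.2928]
tcp_rot: [[-0.299, 0.954, -0.001], [0.954, 0.299, -0.0], [-0.0, -0.002, -1.0]]
force: [0.1, -0.2, 0.3]
opening: 0.999
grasp_force: 0.0
```

Run:
```python
from h import *
im=imaging.capture("wrist"); a=im[:,:,::-1]
t=imaging.capture("top")[85:235,140:390,::-1]
cv2.imwrite("pics/w1.png",np.vstack([a,cv2.resize(t,(512,307))])[:600])
s=bot.read_state();print(s["position"],np.degrees(np.arctan2(s["tcp_rot"][1][1],s["tcp_rot"][0][1])))
```

```text
[0.58103    0.01807939 0.29305451] 17.39833551110952
```

View pics/w1.png

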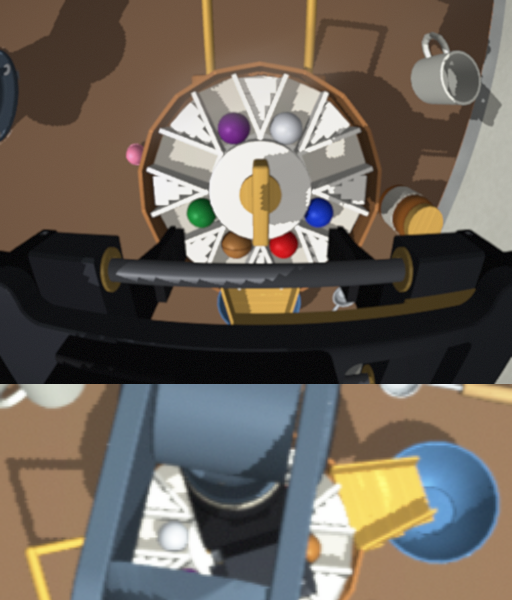

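The wrist view shows the knob bar at column 260, centred between the fingers and aligned with them, so I'll descend and pinch it.

drive_tool(
  deltas="87 0 0 -30 0;87 0 0 -60 0;87 0 0 -80 0;87 0 0 -90 0;87 0 0 -100 0;60 0 0 -100 0;30 0 0 -100 0;10 0 0 -100 0;5 0 0 -100 0;5 0 0 -100 0;5 0 0 -100 0",
)

```text
time_s: 3.3
position: [0.5818, 0.0197, 0.1935]
tcp_rot: [[-0.301, 0.954, 0.001], [0.954, 0.301, -0.0], [-0.0, 0.001, -1.0]]
force: [0.3, 0.4, 0.2]
opening: 0.538
grasp_force: 0.0
```

drive_tool(
  deltas="5 0 0 0 0;5 0 0 0 0.04;5 0 0 0 0.09;5 0 0 0 0.14;5 0 0 0 0.19;5 0 0 0 0.24;5 0 0 0 0.29;5 0 0 0 0.34;5 0 0 0 0.37;5 0 0 0 0.39;5 0 0 0 0.39;5 0 0 0 0.39",
)

```text
time_s: 4.5
position: [0.5826, 0.0206, 0.1931]
tcp_rot: [[-0.641, 0.767, 0.002], [0.767, 0.641, 0.002], [-0.0, 0.003, -1.0]]
force: [3.1, 4.1, -2.1]
opening: 0.164
grasp_force: 30.0
```

drive_tool(
  deltas="87 0 0 0 0;87 0 0 0 0;87 0 0 0 0;87 0 0 0 0;87 0 0 0 0;87 0 0 0 0;87 0 0 0 0",
)

```text
time_s: 5.2
position: [0.5816, 0.0196, 0.1931]
tcp_rot: [[-0.641, 0.767, -0.0], [0.767, 0.641, -0.0], [0.0, -0.0, -1.0]]
force: [-0.1, -0.3, -0.6]
opening: 0.714
grasp_force: 0.0
```

drive_tool(
  deltas="87 0 0 20 0;87 0 0 50 0;87 0 0 90 0;87 0 0 120 0;87 -30 95 120 0.3;87 -60 190 120 1.17;87 -60 190 120 1.17;87 -60 190 120 1.17;87 -60 190 120 1.17;87 -60 190 120 1.17;87 -60 190 120 1.17;87 -60 190 120 1.17",
)

```text
time_s: 6.4
position: [0.5214, 0.21, 0.3131]
tcp_rot: [[-0.955, -0.297, -0.0], [-0.297, 0.955, -0.0], [0.0, -0.0, -1.0]]
force: [-0.6, 0.8, 0.4]
opening: 1.002
grasp_force: 0.0
```

Run:
```python
from h import *
a=imaging.capture("wrist")[:,:,::-1]
t=imaging.capture("top")[85:235,140:390,::-1]; sc=imaging.capture("scene"); cv2.imwrite("pics/s2.png",sc[:,:,::-1]); cv2.imwrite("pics/t2.png",imaging.capture("top")[:,:,::-1])
cv2.imwrite("pics/w2.png",np.vstack([cv2.resize(a,(400,300)),cv2.resize(t,(400,240))]))
s=bot.read_state();print(s["time_s"],s["position"],np.degrees(np.arctan2(s["tcp_rot"][1][1],s["tcp_rot"][0][1])))
```

```text
6.6 [0.52157466 0.20966155 0.31307259] 106.7619661807849
```

View pics/w2.png

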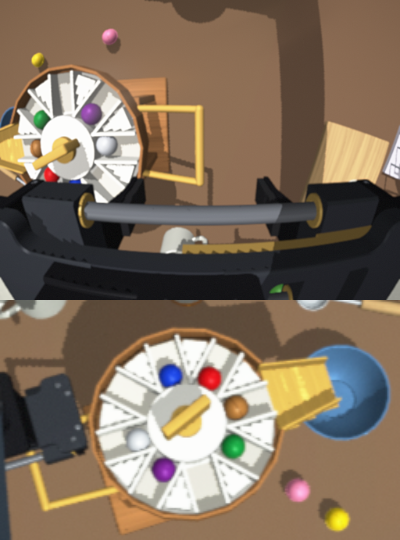

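The walnut, at (236,407) in the lower half, now sits at the spout mouth. I'll measure its angle, and check the handle position against the wrist view.

Run:
```python
from h import *
im=cv2.imread("pics/t2.png"); hsv=cv2.cvtColor(im,cv2.COLOR_BGR2HSV)
m=cv2.inRange(hsv,(8,100,40),(20,255,175)); m[:, :272]=0;m[:,303:]=0;m[:135]=0;m[170:]=0
c=np.array([.581,.019])
for k,b,s in blobs(m>0,25):
    v=cast("top",b,.167)-c; print(b,s,np.linalg.norm(v),np.degrees(np.arctan2(v[1],v[0])))
v=cast("top",(236/1.6+140,107/1.6+85),.167)-c; print(np.linalg.norm(v),np.degrees(np.arctan2(v[1],v[0])))
# wrist: handle bar end pixels at z=.178 (view scaled 400/512)
w=imaging.camera_model("wrist")
def ray(u,v_,z):
    x,y=u-w["cx"],v_-w["cy"];r=np.hypot(x,y);th=r/w["fx"]
    d=w["T"][:3,:3]@np.array([np.sin(th)*x/r,np.sin(th)*y/r,np.cos(th)]);o=w["T"][:3,3];return (o+d*(z-o[2])/d[2])[:2]
a,b=ray(201*1.28,107*1.28,.178),ray(201*1.28,183*1.28,.178)
print(a,b,(a+b)/2,np.degrees(np.arctan2(*(b-a)[::-1])),np.linalg.norm(a-b))
```

```text
[285.93333333 151.23809524] [280 145  15  15 105] 0.06570883530131476 -67.0957024049289
0.06820165854422541 -69.15656161987008
[0.47229922 0.19630244] [0.5725217  0.22657059] [0.52241046 0.21143652] 16.804819863241537 0.10469338920873411
```

drive_tool(
  deltas="87 0 0 -40 0;87 0 0 -80 0;87 0 0 -110 0;87 0 0 -130 0;87 0 0 -145 0;87 0 0 -154 0;70 0 0 -154 0;50 0 0 -154 0;30 0 0 -154 0;5 0 0 -154 0;5 0 0 -154 0;5 0 0 -154 0",
)

```text
time_s: 7.8
position: [0.5218, 0.2097, 0.1595]
tcp_rot: [[-0.957, -0.291, 0.001], [-0.291, 0.957, 0.0], [-0.001, -0.0, -1.0]]
force: [-0.0, 0.3, 0.4]
opening: 0.538
grasp_force: 0.0
```

drive_tool(
  deltas="5 0 0 0 0;5 0 0 0 0;5 0 0 0 0;5 0 0 0 0;5 0 0 0 0;5 0 0 0 0;5 0 0 0 0;5 0 0 0 0",
)

```text
time_s: 8.6
position: [0.5219, 0.2089, 0.159]
tcp_rot: [[-0.957, -0.291, 0.0], [-0.291, 0.957, -0.001], [0.0, -0.001, -1.0]]
force: [0.9, -5.2, 0.1]
opening: 0.128
grasp_force: 30.0
```

Run:
```python
import numpy as np
for t in np.arange(0.04,.37,.04):
    a=np.arctan2(48,260)+t;r=np.hypot(48,260);d=260-r*np.cos(a)
    print(round(t,2),round(d*.301,1),round(-d*.954,1),round(r*np.sin(a)-48,1))
```

```text
0.04 0.6 -2.0 10.4
0.08 1.4 -4.5 20.6
0.12 2.3 -7.3 30.8
0.16 3.3 -10.5 40.8
0.2 4.4 -14.0 50.7
0.24 5.7 -18.0 60.4
0.28 7.0 -22.3 70.0
0.32 8.5 -27.0 79.4
0.36 10.1 -32.0 88.5
```

drive_tool(
  deltas="5 0.6 -2 10 0;5 1.4 -4.5 20.6 0;5 2.3 -7.3 30.8 0;5 3.3 -10.5 40.8 0;5 4.4 -14 50.7 0;5 5.7 -18 60.4 0;5 7 -22.3 70 0;5 8.5 -27 79.4 0;5 9.3 -29.5 84 0;5 9.3 -29.5 84 0;5 9.3 -29.5 84 0;5 9.3 -29.5 84 0",
)

```text
time_s: 9.8
position: [0.5309, 0.1804, 0.2429]
tcp_rot: [[-0.957, -0.291, -0.0], [-0.291, 0.957, 0.0], [0.0, 0.0, -1.0]]
force: [3.0, -2.6, -4.0]
opening: 0.125
grasp_force: 30.0
```

drive_tool(
  deltas="5 0 0 0 0;5 0 0 0 0;5 0 0 0 0;5 0 0 0 0;5 0 0 0 0;5 0 0 0 0;5 0 0 0 0;5 0 0 0 0;5 0 0 0 0;5 0 0 0 0",
)

```text
time_s: 10.8
position: [0.5309, 0.1803, 0.2431]
tcp_rot: [[-0.957, -0.291, -0.0], [-0.291, 0.957, 0.0], [0.0, 0.0, -1.0]]
force: [1.9, -1.6, -3.3]
opening: 0.126
grasp_force: 30.0
```

Run:
```python
from h import *
t=imaging.capture("top")[85:235,140:390,::-1]; s=imaging.capture("scene")[130:370,120:380,::-1]
cv2.imwrite("pics/v3.png",np.vstack([cv2.resize(t,(480,288)),cv2.resize(s,(480,300))]))
```

```text
(no output)
```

View pics/v3.png

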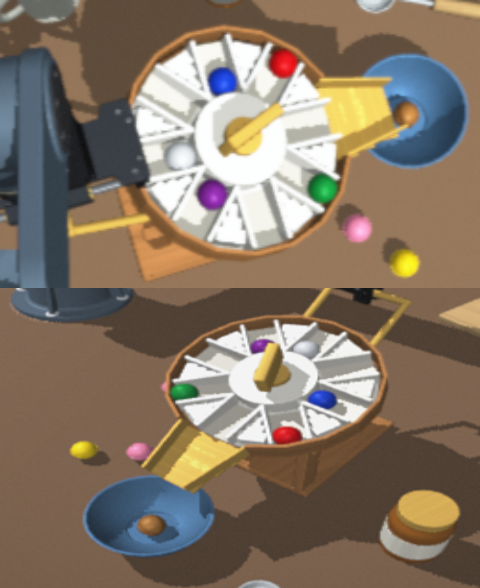

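The walnut is in the bowl at (152,525) in the lower half. Next I lower the carousel along the same arc.

drive_tool(
  deltas="5 -0.8 2.5 -5 0;5 -2.3 7.2 -14 0;5 -3.6 11.5 -24 0;5 -4.9 15.5 -33 0;5 -6 19 -43 0;5 -7 22.2 -53 0;5 -7.9 25 -63 0;5 -8.7 27.5 -73 0;5 -9.1 28.5 -79 0;5 -9.3 29.5 -83 0;5 -9.3 29.5 -84 0;5 -9.3 29.5 -84 0",
)

```text
time_s: 12.1
position: [0.5219, 0.209, 0.1619]
tcp_rot: [[-0.957, -0.291, 0.001], [-0.291, 0.957, -0.001], [-0.001, -0.002, -1.0]]
force: [-3.2, -6.6, 15.5]
opening: 0.123
grasp_force: 30.0
```

drive_tool(
  deltas="5 0 0 0 0;5 0 0 0 0;20 0 0 0 0;40 0 0 0 0;60 0 0 0 0;87 0 0 0 0;87 0 0 0 0;87 0 0 0 0;87 0 0 0 0;87 0 0 0 0;87 0 0 0 0;87 0 0 0 0",
)

```text
time_s: 13.3
position: [0.5216, 0.2097, 0.1591]
tcp_rot: [[-0.957, -0.291, -0.0], [-0.291, 0.957, 0.0], [0.0, 0.0, -1.0]]
force: [0.2, 0.1, -1.0]
opening: 0.945
grasp_force: 0.0
```

drive_tool(
  deltas="87 0 0 15 0;87 0 0 40 0;87 0 0 75 0;87 0 0 110 0;87 0 0 140 0;87 -10 40 140 0;87 -20 70 140 0;87 -25 90 140 0;87 -25 90 140 0;87 -25 90 140 0;87 -25 90 140 0;87 -25 90 140 0",
)

```text
time_s: 14.5
position: [0.497, 0.2987, 0.299]
tcp_rot: [[-0.957, -0.29, -0.0], [-0.29, 0.957, -0.0], [0.0, -0.0, -1.0]]
force: [0.3, 0.7, 0.1]
opening: 1.003
grasp_force: 0.0
```

Run:
```python
from h import *
t=imaging.capture("top")[85:235,140:390,::-1]; s=imaging.capture("scene")[130:370,120:380,::-1]
cv2.imwrite("pics/v4.png",np.vstack([cv2.resize(t,(480,288)),cv2.resize(s,(480,300))]))
```

```text
(no output)
```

View pics/v4.png

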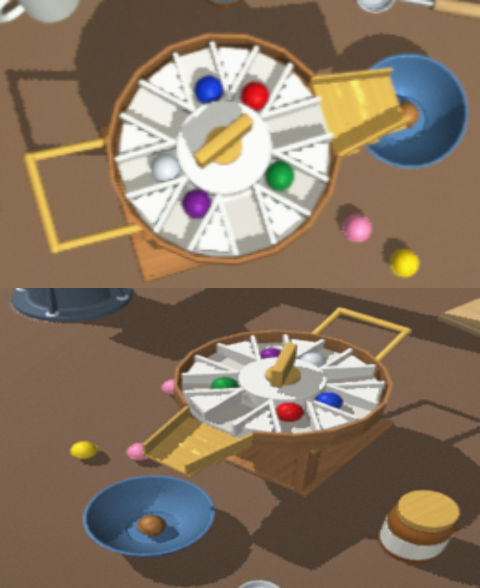

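The carousel is level, the walnut rests in the bowl, and the gripper is clear.

```bash
python3 -c "
from rig import bot
print(bot.hand_in())"
```

```text
the job is handed in; nothing more can be done
None
```

The walnut is in the blue bowl, the carousel is level again and released, and the job is handed in at about 14.6 s; the hand-in returned no verdict.

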